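# Refit a hall radio's aerial and push-on knob

### The job

The radio on the shelf has lost its aerial and its knob. First take the rod aerial out of the oak pen block, push it right down into the narrow socket in the radio's top and let go of it; then turn the loose knob to match the D-shaped shaft, push it fully home on the shaft and press it right down against the shaft's spring to switch the radio on. Finish still holding the knob pressed down, with the gripper on it, and leave the other things on the shelf where they are.

Things in the scene. Friction and masses are not known exactly. Their poses are not given: they have to be found in the camera images.
- radio: Table radio, fixed to the shelf: a wooden case 170 mm long with a grey end section 60 mm long, together 230 mm long (its y), 110 mm deep (x), 75 mm high (z). Origin: centre of the underside; x points from its front (speaker side) to its back, y along its length towards the grey end with the aerial socket.
- aerial_socket (a point): Centre of the mouth of the aerial socket in the radio's flat top, at the grey end, 85 mm from the radio's middle along its y, 75 mm above the shelf: a straight upright blind hole 10 mm across and 32 mm deep with a 1.5 mm chamfer. z up.
- shaft_top (a point): Centre of the top of the radio's upright steel control shaft, on its axis, 31 mm above the radio's top, 65 mm from the radio's middle, away from the socket end. The shaft is D-shaped: 18 mm across, one flat 4.5 mm from the axis, top edge chamfered 1.5 mm. The point's x axis points squarely out of the flat (within 0.95 rad of world x, differs each time), z up. Moves with the shaft.
- shaft (a joint): How far the control shaft is pressed down, m: 0 up, 0.007 at its stop. A spring holds it up: about 2 N starts it moving, 9 N takes it to the stop. It cannot turn. It comes out of a flat black ring 54 mm across and 3 mm thick on the radio's top.
- knob: Loose knob, about 60 g, upright on the shelf: round black body 44 mm across, 25 mm high, and on it a metal bar grip 18 mm wide, 25 to 45 mm above the underside, with flat upright sides parallel from 22 mm behind the axis to 14 mm ahead, then a pointed nose to 26 mm ahead. Origin: centre of the underside; x to the nose (within 0.5 rad of world x at the start), y across the bar, z up.
- knob_socket (a point): Centre of the inner end of the D-shaped socket in the knob's underside, 22 mm above the underside; axes as the knob's. Socket 20 mm across, flat 5.5 mm from the axis on the nose side (1 mm play): it goes on only with the nose pointing the way the shaft's flat faces, within about 0.1 rad. This point meets the shaft's top when the knob is fully home.
- aerial: Rod aerial of steel, 8 mm across, 119 mm long, about 45 g, foot tapered over the lowest 3 mm to 5.6 mm; stands upright, or leaning up to 0.07 rad, in the pen block, its lowest 30 mm in the block's hole (2 mm of play across). Origin: centre of its foot; z along the rod to its top.
- aerial_foot (a point): Centre of the aerial's foot (lower end), same as its origin.
- penblock: Oak pen block, fixed to the shelf, 65 x 80 x 50 mm (x, y, z), with one upright hole 10 mm across and 30 mm deep in the middle of its top. Origin: centre of the underside.
- vase: Empty cream vase, 104 mm across at the belly, 170 mm tall; bystander. Origin: centre of the underside, as for all the bystanders.
- memo_holder: Steel spring clip memo holder, round base 60 mm across, 100 mm tall; bystander.
- lead_reel: Red dog lead reel case lying flat, 157 x 85 mm with its handle, 35 mm high; origin under the middle of the 100 mm case part; bystander.
- whistle: Chrome whistle lying on its side, 45 x 22 mm, 18 mm high; origin under its round part; bystander between the knob and the pen block.
- coin_box: Oak coin box, 96 x 126 mm, 80 mm high; bystander.
- bowl: Blue ceramic bowl, 110 mm across, 45 mm high, behind the radio; bystander.
There are look-alikes about, which are no part of the job. What is shaped like the knob but yellow is not meant.

How it is judged (in metres and radians):
On the way, in this order (a step that is already met when the one before it is completed fails the run):
1. the aerial is right down in the radio's socket and let go (z of aerial_foot in the frame of aerial_socket below -0.027 m and horizontal distance between aerial_foot and aerial_socket below 0.004 m and contact force between the fingers and aerial below 0.1 N), for 0.2 s.
2. the knob is home on the shaft and pressed down (distance between knob_socket and shaft_top below 0.004 m and angle between the x axis of knob_socket and the x axis of shaft_top, either way round below 0.2 rad and angle between knob's own z axis and vertical below 0.12 rad and value of joint shaft above 0.004 m and contact force between the fingers and knob above 2 N), for 0.2 s.
At the end, for the whole second after the job is handed in: Gripper on the knob (over 2 N), shaft 4 mm or more down of 7; knob home (socket end within 4 mm of shaft top), upright within 0.12 rad, nose within 0.2 rad of the flat's direction; aerial untouched, 27 mm or more deep, foot within 4 mm of the socket axis (all of step 1 and all of step 2); the arm keeps its last pose, push and grip.
It fails at once if a bystander is pushed more than 40 mm from its place (distance of any of vase, memo_holder, lead_reel, whistle, coin_box, bowl from where it was at the start of the episode above 0.04 m).
It fails at once if a bystander is tipped over (angle between any of vase, memo_holder, lead_reel, whistle, coin_box, bowl's own z axis and vertical above 0.5 rad).
It also fails if it takes over 64 s, if anything falls off the work surface, if the arm or the gripper's body presses on something with over 40 N, if the wrist force passes 120 N, or if a joint passes its speed limit or range.

### The arm

A 6-joint arm with a two-finger parallel gripper is mounted at the origin on the work surface. World frame = base frame: x ahead of the robot, y to its left, z up, the work surface at z = 0. Lengths are in m, angles in degrees, forces in N, time in s.
With the tool pointing down it reaches from about 0.375 to 0.9 m from the base axis. Payload 3.1 kg.
Tool frame: the origin (TCP) lies on the centre line of the jaws, within the pads' length; the fingertips stand 25 mm ahead of it and the grasp point (between the pads) lies 6 mm ahead of it; y points along the fingers, x is the direction in which the jaws open and shut, and the axes are right-handed (so a half turn about y gives the same grasp; the last joint's range is limited). The gripper opens to 87 mm and grips with 3 to 60 N. Pads are 19 mm wide; open, the fingers measure 117 mm over their backs; the gripper's body (75 mm by 190 mm) begins 51 mm behind the grasp point.
Start: joints at [57.153, 30.224, 82.088, -0, 67.689, -10.227], TCP at [0.24, 0.577, 0.248] pointing down, gripper open.
Joint ranges: [-176.69, 176.69], [-43.24, 126.21], [12.49, 139.97], [-82, 262], [0, 151.66], [-163.58, 163.58]. Speed limits (degrees/s): [159.86, 159.86, 180, 180, 180, 180].

### API

Orientations are given as a 3x3 rotation matrix whose columns are the frame's x, y, z axes.
In Python, from rig import * gives the robot as it stands.
- The arm moves only by the tool play_rows, never from a script. Its argument "commands" is a list of rows, each a list of 2 entries, a list of its own where there are three numbers: the shift along the world's x, y, z in m, then the turn, a rotation vector about the world's x, y, z in rad. A call has 1 to 10 rows; each row is the pose to reach, as a shift and turn from the pose commanded when the call began; what a row does not reach only later rows make up. A row lasts 1/8 s, in which the tool goes at most 62.5 mm and 10.7 degrees, less where a joint would pass 70% of its speed; a pose out of reach is approached as far as the arm can. A call with a gripper value outside its range is refused whole. "gripper" is the finger opening in m, from 0 to 0.087, set as the call begins (left out, the last holds). The fingers move at their own pace and stop on an object; the grip force is fixed at half the most. Time passes only in rows, so rows that repeat a pose let the fingers close. It gives the time, the measured TCP pose, the force and the opening at its end, in the units of the state.
- read_state(): the state, without advancing time (a new reading comes with each control period).
- capture(name): name is "scene" or "top" or "wrist"; returns a dict with "frame" (420x560x3 uint8, red, green, blue), "depth" (420x560 float32, m along the optical axis (not along the pixel's ray), 0 where there is no reading), "mtx" (3x3 intrinsics, pixels), "dist_coeffs" ([k1, k2, p1, p2, k3] as OpenCV has them; the pictures are not rectified), "cam_to_world" (4x4, takes a point from camera to world coordinates); the wrist camera has in their place "hand_eye" (4x4, takes a point from camera to tool coordinates, whose origin is the TCP and whose axes are the tool frame's). Camera axes: x right, y down, z forward; pixel columns grow to the right and rows downward; lengths in m; the calibration is good to about 2 mm. A picture is of the moment at which its call begins: read the wrist's pose just before it.
- hand_in(): hands the job in, once; it reports no verdict.
The state is a dict: "time_s": time; "joint_positions": joint angles; "qvel": joint speeds; "tau": joint torques, N m; "position": TCP position; "tcp_rot": TCP orientation; "force": force on the tool from outside, world axes, zero at the start; "moment": the same for the moment, N m; "opening": opening from 0.0 (shut) to 1.0 (fully open).
Only numpy, scipy, OpenCV 4.12 (cv2) and the standard library are available. Lean on these libraries where they do the work, as an engineer would, in place of code of your own. Each camera call takes 0.05 s, during which the arm holds its last target. There are 200 camera calls.

## Working session

There is one attempt and no reset: what is moved stays moved. The work goes in short steps, Python scripts to look and compute and a tool call to move; the robot and the scene stay as the last step left them, time stands still between calls to the robot, and variables do not carry over. Pictures are saved under pics/ and viewed, about 8 in all and at most 12, crops included, and the job is handed in when it is done.

Besides the shell and the picture viewer there is one more tool, called as name([rows], argument=value, ...), one row to a line, values as JSON. play_rows: Moves the arm, as the interface text tells. Its arguments: {"type":"object","properties":{"commands":{"type":"array"},"gripper":{"type":"number"}},"required":["commands"]}

```bash
mkdir -p pics; ls
cat > h.py <<'E'
from rig import *
import numpy as np, cv2
def save(c,n): cv2.imwrite('pics/'+n,cv2.cvtColor(c['frame'],cv2.COLOR_RGB2BGR))
def pose(c,s=None):
    if 'cam_to_world' in c: return np.array(c['cam_to_world'])
    T=np.eye(4);T[:3,:3]=s['tcp_rot'];T[:3,3]=s['position'];return T@np.array(c['hand_eye'])
def ray(c,T,uv):
    p=cv2.undistortPoints(np.array(uv,float).reshape(-1,1,2),np.array(c['mtx']),np.array(c['dist_coeffs'])).reshape(-1,2)
    return T[:3,3],np.c_[p,np.ones(len(p))]@T[:3,:3].T
def plane(c,T,uv,z):
    o,d=ray(c,T,uv);return o+d*((z-o[2])/d[:,2])[:,None]
def cloud(c,T):
    h,w=c['depth'].shape;g=np.stack(np.meshgrid(np.arange(w),np.arange(h)),-1).reshape(-1,2)
    o,d=ray(c,T,g);return (o+d*c['depth'].reshape(-1,1)).reshape(h,w,3)
E
python3 - <<'E'
from h import *
import pickle
s=read_state();print(s)
cs={}
for n in ['scene','top']:
    c=capture(n);cs[n]=c;save(c,n+'0.png');print(n,np.round(pose(c),3).tolist(),c['mtx'],c['dist_coeffs'])
pickle.dump(cs,open('c0.pkl','wb'))
E
```

```text
pics
{'time_s': 0.0, 'joint_positions': array([ 5.71529000e+01,  3.02774871e+01,  8.21547055e+01,  1.40931802e-04,
        6.76868605e+01, -1.02276514e+01]), 'qvel': array([-0.00830876, -0.04088323,  0.00991061,  0.06432794, -0.09458506,
       -0.01846171]), 'tau': array([-1.02297690e-03, -4.40044999e+01, -1.76588130e+01,  6.30819728e-02,
        5.81089477e-02, -1.52281268e-04]), 'position': array([0.23999671, 0.57637811, 0.24659674]), 'tcp_rot': array([[ 3.84608387e-01, -1.12894490e-03, -9.23079148e-01],
       [ 9.23077575e-01, -1.74442570e-03,  3.84609865e-01],
       [-2.04444634e-03, -9.99997841e-01,  3.71182966e-04]]), 'force': array([-0.20547603,  0.44284038,  0.07904505]), 'moment': array([ 0.01167844,  0.01974951, -0.06264533]), 'opening': 1.0053008399373593}
scene [[0.824, 0.496, -0.274, 0.9], [0.567, -0.715, 0.408, -0.383], [0.006, -0.492, -0.871, 0.918], [0.0, 0.0, 0.0, 1.0]] [[438.20041793   0.         277.71282174]
 [  0.         438.20041793 201.96827864]
 [  0.           0.           1.        ]] [-0.0570775  0.         0.         0.         0.       ]
top [[0.118, -0.971, 0.207, 0.39], [-0.993, -0.116, 0.021, -0.003], [0.004, -0.208, -0.978, 1.191], [0.0, 0.0, 0.0, 1.0]] [[521.95570125   0.         274.05360261]
 [  0.         521.95570125 216.20061687]
 [  0.           0.           1.        ]] [-0.06492093  0.          0.          0.          0.        ]
```

View pics/scene0.png

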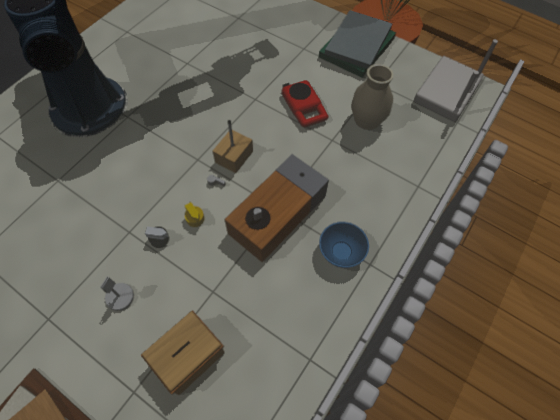

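View pics/top0.png

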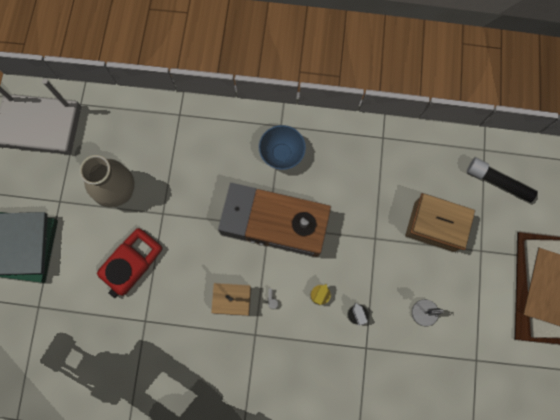

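Scene view: radio with its grey end, socket at (302,174) and shaft at (257,213). The pen block is at (233,150) with the rod up to (231,122). Knob candidates are the black one with a metal bar at (157,237) and the yellow look-alike at (195,213). The memo holder (119,295) and whistle (217,180) are bystanders. In the top view the black knob is at (359,314), yellow at (320,295), the pen block at (232,298), the socket at (237,208) and the shaft at (304,223).

Run:
```python
from h import *
import pickle
cs=pickle.load(open('c0.pkl','rb'))
for n in ['top','scene']:
    c=cs[n];T=pose(c);P=cloud(c,T);z=P[...,2]
    uv={'top':dict(sock=(237,208),block=(232,298),knob=(359,314),shaft=(304,223)),'scene':dict(sock=(302,174),block=(233,150),knob=(157,237),shaft=(257,213))}[n]
    for k,(u,v) in uv.items(): print(n,k,np.round(P[v,u],3))
    # radio top rect and block top rect
    for k,zz,tol,ctr in [('radio',.075,.006,'sock'),('block',.05,.006,'block'),('knobbar',.045,.006,'knob')]:
        m=((abs(z-zz)<tol)&(c['depth']>0)).astype(np.uint8)
        u,v=uv[ctr]; near=np.linalg.norm(P[...,:2]-P[v,u,:2],axis=-1)<(.3 if k=='radio' else .07 if k=='block' else .035)
        m&=near.astype(np.uint8)
        _,L,S,_=cv2.connectedComponentsWithStats(m);i=1+S[1:,4].argmax()
        q=P[L==i][:,:2].astype(np.float32);r=cv2.minAreaRect(q*1000);print(' ',k,len(q),np.round(r[0],1),np.round(r[1],1),round(r[2],1),'medz',np.median(P[L==i][:,2]))
    # rod points
    m=(z>.06)&(z<.2)&(c['depth']>0)
    B=P[uv['block'][1],uv['block'][0]]
    m&=np.linalg.norm(P[...,:2]-B[:2],axis=-1)<.05
    print(' rod',np.round(P[m][np.argsort(P[m][:,2])][::max(1,m.sum()//10)],3).tolist())
c=cs['scene'];a=c['frame'][95:265,130:330];b=cs['top']['frame'][180:340,190:390]
f=lambda x:cv2.resize(x,(400,int(400*x.shape[0]/x.shape[1])),interpolation=cv2.INTER_CUBIC)
a,b=f(a),f(b);h=min(len(a),len(b));cv2.imwrite('pics/crop0.png',np.hstack([a[:h],b[:h]])[...,::-1])
```

```text
top sock [0.638 0.104 0.062]
top block [0.44  0.089 0.06 ]
top knob [ 0.439 -0.187  0.049]
top shaft [ 0.613 -0.045  0.103]
  radio 5041 [624.   18.3] [230.5 111.1] 83.4 medz 0.07470428159134745
  block 1061 [439.   92.5] [63.2 80.7] 3.3 medz 0.05009078171356807
  knobbar 171 [ 441.2 -187.8] [46.4 19. ] 27.7 medz 0.045139564441403435
 rod [[0.438, 0.088, 0.065], [0.435, 0.091, 0.086], [0.434, 0.092, 0.093], [0.436, 0.09, 0.101], [0.435, 0.094, 0.117], [0.435, 0.09, 0.119], [0.436, 0.089, 0.135], [0.44, 0.091, 0.138], [0.436, 0.091, 0.139], [0.442, 0.091, 0.14], [0.437, 0.093, 0.141], [0.438, 0.091, 0.141], [0.439, 0.095, 0.142], [0.441, 0.093, 0.143]]
scene sock [0.635 0.11  0.065]
scene block [0.456 0.08  0.053]
scene knob [ 0.451 -0.195  0.032]
scene shaft [ 0.623 -0.049  0.105]
  radio 4435 [627.5  19.9] [232.  112.9] 83.7 medz 0.07554723105063232
  block 689 [442.5  91.1] [68.6 81.6] 3.2 medz 0.04936090470860399
  knobbar 167 [ 445. -188.] [47.3 19.3] 27.5 medz 0.04515890288018953
 rod [[0.444, 0.088, 0.06], [0.442, 0.088, 0.07], [0.438, 0.091, 0.08], [0.441, 0.088, 0.088], [0.446, 0.091, 0.098], [0.439, 0.09, 0.107], [0.446, 0.09, 0.113], [0.441, 0.09, 0.124], [0.445, 0.093, 0.134], [0.441, 0.092, 0.139]]
```

View pics/crop0.png

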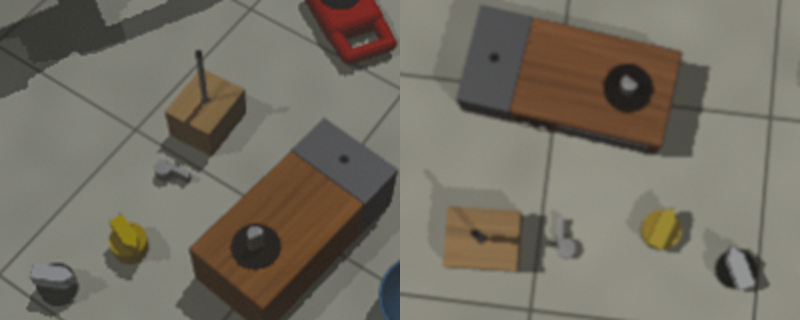

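The choice is the black knob with the metal bar at top pixel (359,314); the crop confirms it, and the yellow one is left alone. The sizes fit: radio 230x111 mm, block 64x81 mm, bar 47x19 mm at z 0.045. Now moving above the rod.

play_rows([
  [[0.2,-0.485,0.013],[0,0,-1.176]],
  [[0.2,-0.485,0.013],[0,0,-1.176]],
  [[0.2,-0.485,0.013],[0,0,-1.176]],
  [[0.2,-0.485,0.013],[0,0,-1.176]],
  [[0.2,-0.485,0.013],[0,0,-1.176]],
  [[0.2,-0.485,0.013],[0,0,-1.176]],
  [[0.2,-0.485,0.013],[0,0,-1.176]],
  [[0.2,-0.485,0.013],[0,0,-1.176]],
  [[0.2,-0.485,0.013],[0,0,-1.176]],
  [[0.2,-0.485,0.013],[0,0,-1.176]],
], gripper=0.06)

```text
time_s: 1.35
position: [0.441, 0.0903, 0.2604]
tcp_rot: [[1.0, -0.0, 0.004], [-0.004, 0.0, 1.0], [-0.0, -1.0, 0.0]]
force: [-0.0, 0.2, 0.2]
opening: 0.69
```

Run:
```python
from h import *
import pickle
s=read_state();c=capture('wrist');save(c,'w1.png');pickle.dump((s,c),open('w1.pkl','wb'))
print(np.round(c['hand_eye'],3).tolist(),c['mtx'])
```

```text
[[1.0, 0.0, -0.0, -0.001], [0.0, -0.303, 0.953, -0.137], [0.0, -0.953, -0.303, 0.083], [0.0, 0.0, 0.0, 1.0]] [[289.49965771   0.         276.98399235]
 [  0.         289.49965771 213.34139454]
 [  0.           0.           1.        ]]
```

View pics/w1.png

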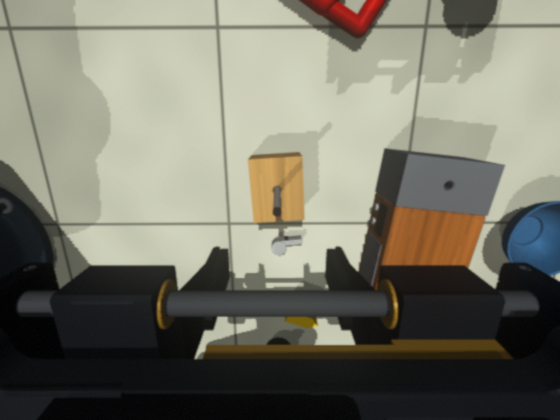

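The wrist view shows the rod in the block from (277,188) at the hole to (277,213) at its top, the socket mouth at (449,184), and the whistle at (287,243). Next I measure the rod axis and the socket.

Run:
```python
from h import *
import pickle
s,c=pickle.load(open('w1.pkl','rb'));T=pose(c,s);P=cloud(c,T);g=cv2.cvtColor(c['frame'],cv2.COLOR_RGB2GRAY)
m=(g<90);m[:183]=0;m[217:]=0;m[:,:268]=0;m[:,287:]=0
for v in range(183,217):
    u=np.where(m[v])[0]
    if len(u): print(v,u.min(),u.max(),np.round(np.median(P[v,u],axis=0),4))
# depth edge
w=g[174:195,438:461];print(w.min(),np.median(w))
mm=w<np.median(w)*.6;vv,uu=np.where(mm);print(mm.sum(),uu.mean()+438,vv.mean()+174)
print('sock',plane(c,T,[(uu.mean()+438,vv.mean()+174)],.075),'surround z',np.median(P[174:195,438:461,2]))
z=P[...,2];m=((abs(z-.075)<.004)&(P[...,0]>.5)&(c['depth']>0)&(np.arange(420)[:,None]<245)).astype(np.uint8)
q=P[m>0][:,:2];print('radio part',cv2.minAreaRect((q*1000).astype(np.float32)),q.max(0))
```

```text
187 279 279 [0.4403 0.1733 0.3976]
188 279 280 [0.4429 0.0948 0.0473]
189 274 280 [0.4423 0.0944 0.0512]
190 279 280 [0.443  0.0923 0.0475]
199 279 279 [0.442  0.095  0.1013]
200 279 279 [0.442  0.0952 0.106 ]
201 279 280 [0.4425 0.094  0.1058]
202 279 279 [0.4419 0.0953 0.1142]
203 279 280 [0.4424 0.0943 0.1145]
204 279 280 [0.4424 0.0943 0.1184]
205 279 279 [0.4418 0.0951 0.1247]
206 278 280 [0.4418 0.0951 0.1283]
207 274 280 [0.4399 0.0957 0.1336]
208 274 280 [0.4399 0.0963 0.139 ]
209 274 280 [0.4399 0.0957 0.1402]
210 273 280 [0.4394 0.0947 0.14  ]
211 273 280 [0.4394 0.0937 0.1401]
212 273 280 [0.4394 0.0928 0.1403]
213 273 280 [0.4394 0.0918 0.14  ]
214 274 280 [0.4399 0.0906 0.1396]
215 275 280 [0.4401 0.0899 0.1404]
216 276 280 [0.4408 0.0887 0.1397]
40 106.0
45 448.3333333333333 184.86666666666667
sock [[0.63413859 0.10391904 0.075     ]] surround z 0.07494573742976829
radio part ((631.69677734375, 78.33782958984375), (109.14789581298828, 111.64452362060547), 83.48925018310547) [0.69264844 0.13862649]
```

play_rows([
  [[-0.001,0.001,-0.05],[0,0,0.004]],
  [[-0.001,0.001,-0.1],[0,0,0.004]],
  [[-0.001,0.001,-0.135],[0,0,0.004]],
  [[-0.001,0.001,-0.154],[0,0,0.004]],
  [[-0.001,0.001,-0.154],[0,0,0.004]],
  [[-0.001,0.001,-0.154],[0,0,0.004]],
])

```text
time_s: 2.15
position: [0.4394, 0.0937, 0.1071]
tcp_rot: [[1.0, 0.001, -0.005], [0.005, 0.0, 1.0], [0.001, -1.0, 0.0]]
force: [0.4, 0.2, -0.0]
opening: 0.69
```

play_rows([
  [[0,0,0],[0,0,0]],
  [[0,0,0],[0,0,0]],
  [[0,0,0],[0,0,0]],
  [[0,0,0],[0,0,0]],
  [[0,0,0],[0,0,0]],
  [[0,0,0],[0,0,0]],
  [[0,0,0],[0,0,0]],
  [[0,0,0],[0,0,0]],
], gripper=0.0)

```text
time_s: 3.15
position: [0.4398, 0.0929, 0.1066]
tcp_rot: [[1.0, 0.001, -0.004], [0.004, -0.0, 1.0], [0.001, -1.0, -0.0]]
force: [1.9, -0.8, -0.4]
opening: 0.084
```

play_rows([
  [[0,0,0.02],[0,0,0]],
  [[0,0,0.05],[0,0,0]],
  [[0,0,0.08],[0,0,0]],
  [[0.05,0.003,0.09],[0,0,0]],
  [[0.1,0.006,0.09],[0,0,0]],
  [[0.15,0.008,0.09],[0,0,0]],
  [[0.194,0.011,0.09],[0,0,0]],
  [[0.194,0.011,0.09],[0,0,0]],
  [[0.194,0.011,0.09],[0,0,0]],
  [[0.194,0.011,0.09],[0,0,0]],
])

```text
time_s: 4.4
position: [0.6315, 0.104, 0.1962]
tcp_rot: [[1.0, -0.003, -0.004], [0.004, -0.0, 1.0], [-0.003, -1.0, -0.0]]
force: [-0.4, 0.4, -0.5]
opening: 0.084
```

Run:
```python
from h import *
import pickle
s=read_state();print(s['time_s'],s['position'],s['opening'],s['force']);c={}
for n in ['wrist','scene','top']: c[n]=capture(n);save(c[n],'p2_%s.png'%n)
pickle.dump((s,c),open('p2.pkl','wb'))
a=c['wrist']['frame'][100:400,180:480];b=c['scene']['frame'][80:280,200:400];b=cv2.resize(b,(400,400),interpolation=2)
a=cv2.resize(a,(400,400),interpolation=2);cv2.imwrite('pics/crop2.png',np.hstack([a,b])[...,::-1])
```

```text
4.4 [0.63149437 0.10398227 0.19619242] 0.0838456758657151 [-0.39422334  0.41535121 -0.48365287]
```

View pics/crop2.png

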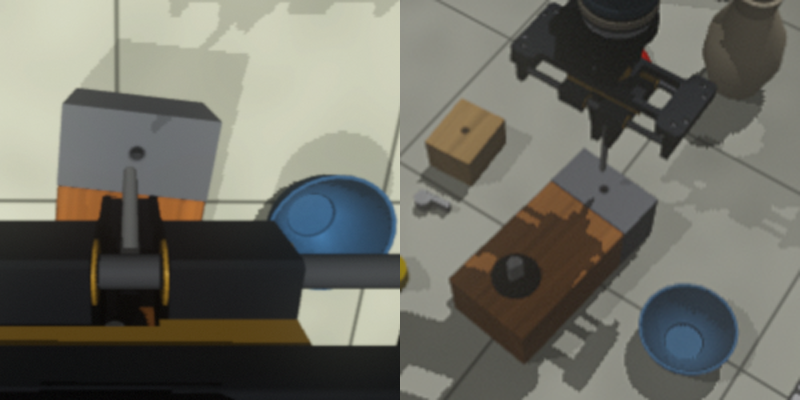

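The wrist crop shows the rod held between the pads with its foot at about image (277,226), just in front of the socket at (283,215). The scene crop shows the foot at (301,164) above the socket at (302,174). I measure the offsets next.

Run:
```python
from h import *
import pickle
s,cc=pickle.load(open('p2.pkl','rb'))
c=cc['wrist'];T=pose(c,s);P=cloud(c,T);g=cv2.cvtColor(c['frame'],cv2.COLOR_RGB2GRAY)
print(g[206:246:2,264:300])
print(np.round(P[222:250:2,277],4))
c=cc['scene'];T2=pose(c);P2=cloud(c,T2);g=cv2.cvtColor(c['frame'],cv2.COLOR_RGB2GRAY)
print(g[145:182,292:312]);print(np.round(P2[148:168:2,298:304,2],3))
```

```text
[[113 112 113 111 111 111 111 112 112 110 110 112 110 111 111 110 113 110
  110 111 111 110 110 111 111 109 111 109 110 110 110 110 110 110 111 110]
 [113 112 112 111 112 112 112 112 111 111 110 110 110 111 111 109 107 105
  103 104 104 106 109 109 111 110 110 109 110 110 110 111 110 110 111 110]
 [113 112 112 112 111 112 111 111 111 111 109 110 109 105  95  86  76  66
   62  60  68  77  87 100 106 110 110 110 109 112 111 111 110 109 109 110]
 [112 110 112 112 112 112 112 112 111 110 111 108 100  85  65  51  44  42
   43  41  42  45  54  69  87 101 108 110 110 109 110 110 110 109 109 111]
 [110 111 112 111 112 111 111 112 111 112 110 104  89  69  51  46  47  47
   48  48  46  45  46  57  75  93 105 108 108 110 110 109 111 110 110 110]
 [113 113 113 110 111 111 111 112 111 110 109 104  90  73  60  56  57  58
   60  60  59  56  55  63  79  95 105 109 109 108 111 109 109 109 108 110]
 [112 112 111 111 111 111 110 110 110 110 110 107  98  88  78  68  62  61
   62  63  61  65  72  87  96 105 107 109 108 109 109 110 109 109 109 110]
 [113 111 111 111 111 112 110 111 110 111 109 109 108 105
[... 5114 characters left out ...]
 95  85  77  67  89  97  97  97  97  97  98  96  98  97  98  98  97
   98  98]
 [ 94  82  64  56  61  89  96  97  96  97  98  98  97  96  96  98  98  98
   98  98]
 [ 80  63  55  56  78  95  97  96  97  96  98  98  98  97  97  98  98  98
   98  97]]
[[ 0.18   0.181  0.173  0.176  0.188  0.19 ]
 [ 0.172  0.001 -0.002  0.171  0.182  0.182]
 [-0.001  0.918  0.002  0.161  0.176  0.177]
 [-0.001 -0.001  0.152  0.155  0.154  0.172]
 [ 0.001 -0.003  0.147  0.148  0.149  0.149]
 [ 0.077  0.002  0.138  0.141  0.14   0.14 ]
 [ 0.077  0.075  0.127  0.131  0.133  0.004]
 [ 0.076  0.077  0.124  0.124  0.123  0.075]
 [ 0.074  0.078  0.115  0.118  0.112  0.078]
 [ 0.074  0.079  0.073  0.076  0.076  0.076]]
```

Run:
```python
from h import *
import pickle
s,cc=pickle.load(open('p2.pkl','rb'))
c=cc['wrist'];T=pose(c,s)
print('wrist sock',plane(c,T,[(282.6,214.5)],.075),'foot',plane(c,T,[(276.7,226.)],.112))
for z in (.108,.112,.16): print(z,plane(c,T,[(276.9,228.5)],z))
c=cc['scene'];T=pose(c)
print('scene sock',plane(c,T,[(301.5,174.3)],.075),'foot',[plane(c,T,[(301.3,164.3)],z) for z in(.106,.109,.112)])
c=cc['top'];T=pose(c);g=cv2.cvtColor(c['frame'],cv2.COLOR_RGB2GRAY);print(g[200:216,228:246])
```

```text
wrist sock [[0.63526852 0.10368192 0.075     ]] foot [[0.62987282 0.10574593 0.112     ]]
0.108 [[0.63003836 0.10206909 0.108     ]]
0.112 [[0.63004502 0.10357549 0.112     ]]
0.16 [[0.63012484 0.12165233 0.16      ]]
scene sock [[0.63774523 0.10335165 0.075     ]] foot [array([[0.63248278, 0.10759499, 0.106     ]]), array([[0.63347141, 0.10578149, 0.109     ]]), array([[0.63446004, 0.10396799, 0.112     ]])]
[[68 64 58 57 66 71 71 71 71 71 71 71 71 72 68 55 42 36]
 [70 70 68 68 71 71 72 71 72 73 72 72 71 71 65 51 40 36]
 [70 69 65 66 71 71 71 71 71 72 71 72 71 70 63 49 38 35]
 [69 65 60 66 72 71 72 72 71 73 71 71 72 70 61 46 35 36]
 [67 60 61 67 72 72 73 73 72 72 73 72 72 69 60 42 38 36]
 [63 57 62 71 75 73 73 73 73 73 73 74 73 67 53 40 35 35]
 [60 56 65 73 75 75 74 74 75 74 74 75 73 68 54 39 35 34]
 [60 55 64 74 77 75 76 75 75 74 75 75 74 68 51 39 36 36]
 [60 56 67 76 76 75 76 77 76 76 76 76 74 64 49 37 37 36]
 [55 57 69 77 77 77 77 77 76 77 76 77 73 64 46 37 35 35]
 [51 61 71 78 78 77 78 78 78 78 78 77 74 60 41 37 36 36]
 [50 62 75 80 80 79 79 79 78 79 79 79 73 58 42 35 36 36]
 [47 64 77 80 79 81 79 79 79 80 80 78 72 57 40 36 36 37]
 [50 66 79 82 81 80 81 81 80 80 82 80 72 54 39 35 36 36]
 [50 69 82 82 83 82 82 82 83 81 83 80 70 50 38 35 34 39]
 [50 67 81 83 84 83 84 83 84 84 83 79 67 47 36 36 36 39]]
```

play_rows([
  [[0.005,0,0],[0,0,0]],
  [[0.005,0,-0.01],[0,0,0]],
  [[0.005,0,-0.02],[0,0,0]],
  [[0.005,0,-0.028],[0,0,0]],
  [[0.005,0,-0.028],[0,0,0]],
  [[0.005,0,-0.028],[0,0,0]],
])

```text
time_s: 5.3
position: [0.6385, 0.1039, 0.1685]
tcp_rot: [[1.0, 0.0, -0.004], [0.004, 0.0, 1.0], [0.0, -1.0, 0.0]]
force: [-0.1, -0.1, -0.7]
opening: 0.085
```

Run:
```python
from h import *
s=read_state();print(s['position'],s['force'],s['tcp_rot'][:,1]);c=capture('wrist');d=capture('scene')
a=cv2.resize(c['frame'][190:250,240:320],(533,400),interpolation=2);b=cv2.resize(d['frame'][140:190,285:317],(256,400),interpolation=2)
cv2.imwrite('pics/crop3.png',np.hstack([a,b])[...,::-1])
```

```text
[0.63847695 0.10390506 0.16850745] [-0.12926599 -0.07126872 -0.74069723] [ 8.51502787e-05  2.10151029e-05 -9.99999996e-01]
```

View pics/crop3.png

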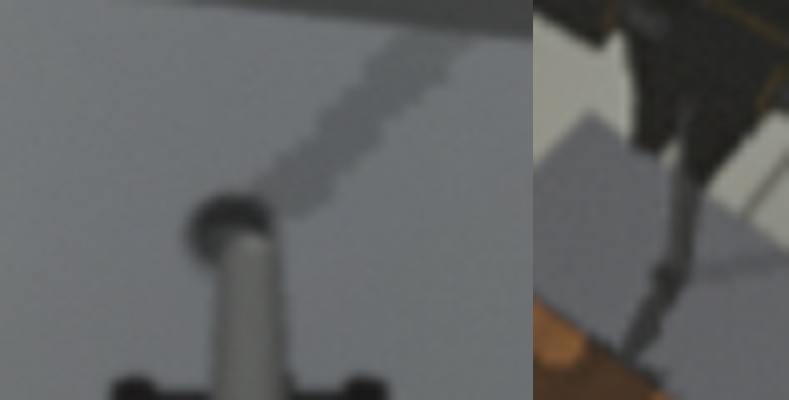

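The crops show the foot just above the mouth. It is about 2.7 px (2 mm) to +x of the hole centre at (274.8,224.5) and about 1 mm short in y. I correct both and go down gently.

play_rows([
  [[-0.002,0.001,0],[0,0,0]],
  [[-0.002,0.001,0],[0,0,0]],
  [[-0.002,0.001,0],[0,0,0]],
  [[-0.002,0.001,-0.004],[0,0,0]],
  [[-0.002,0.001,-0.008],[0,0,0]],
  [[-0.002,0.001,-0.012],[0,0,0]],
  [[-0.002,0.001,-0.012],[0,0,0]],
])

```text
time_s: 6.28
position: [0.6362, 0.1046, 0.156]
tcp_rot: [[1.0, -0.001, -0.004], [0.004, -0.001, 1.0], [-0.001, -1.0, -0.001]]
force: [-0.2, -2.4, -1.2]
opening: 0.082
```

play_rows([
  [[0,-0.0005,-0.003],[0,0,0]],
  [[0,-0.0005,-0.006],[0,0,0]],
  [[0,-0.0005,-0.009],[0,0,0]],
  [[0,-0.0005,-0.012],[0,0,0]],
  [[0,-0.0005,-0.012],[0,0,0]],
])

```text
time_s: 6.9
position: [0.6362, 0.1044, 0.1442]
tcp_rot: [[1.0, -0.0, -0.004], [0.004, -0.0, 1.0], [-0.0, -1.0, -0.0]]
force: [0.9, -0.3, -0.9]
opening: 0.078
```

play_rows([
  [[0,0,-0.003],[0,0,0]],
  [[0,0,-0.006],[0,0,0]],
  [[0,0,-0.009],[0,0,0]],
  [[0,0,-0.012],[0,0,0]],
  [[0,0,-0.014],[0,0,0]],
  [[0,0,-0.015],[0,0,0]],
  [[0,0,-0.015],[0,0,0]],
])

```text
time_s: 7.78
position: [0.6363, 0.1044, 0.1296]
tcp_rot: [[1.0, -0.0, -0.004], [0.004, -0.0, 1.0], [-0.0, -1.0, -0.0]]
force: [0.0, -0.7, -0.1]
opening: 0.084
```

play_rows([
  [[0,0,-0.001],[0,0,0]],
  [[0,0,-0.002],[0,0,0]],
  [[0,0,-0.002],[0,0,0]],
])

```text
time_s: 8.15
position: [0.6365, 0.1044, 0.1293]
tcp_rot: [[1.0, 0.001, -0.004], [0.004, -0.0, 1.0], [0.001, -1.0, -0.0]]
force: [-2.4, -1.7, 8.5]
opening: 0.081
```

play_rows([
  [[0,0,0],[0,0,0]],
  [[0,0,0],[0,0,0]],
  [[0,0,0],[0,0,0]],
  [[0,0,0],[0,0,0]],
  [[0,0,0.03],[0,0,0]],
  [[0,0,0.08],[0,0,0]],
  [[0,0,0.13],[0,0,0]],
  [[0,0,0.15],[0,0,0]],
], gripper=0.06)

```text
time_s: 9.15
position: [0.6379, 0.1045, 0.2813]
tcp_rot: [[1.0, 0.006, -0.004], [0.004, 0.0, 1.0], [0.006, -1.0, 0.0]]
force: [0.2, 0.2, -0.4]
opening: 0.688
```

play_rows([
  [[-0.02,-0.06,0],[0,0,0]],
  [[-0.02,-0.1,0],[0,0,0]],
  [[-0.02,-0.1,0],[0,0,0]],
  [[-0.02,-0.1,0],[0,0,0]],
])

```text
time_s: 9.65
position: [0.6163, 0.0047, 0.2774]
tcp_rot: [[1.0, -0.0, -0.003], [0.003, 0.001, 1.0], [-0.0, -1.0, 0.001]]
force: [-0.2, -0.8, 0.2]
opening: 0.687
```

Run:
```python
from h import *
import pickle
s=read_state();print(s['time_s'],s['position'],s['tcp_rot'][:,0]);c={}
for n in ['wrist','scene','top']: c[n]=capture(n)
pickle.dump((s,c),open('p3.pkl','wb'))
P=cloud(c['scene'],pose(c['scene']));m=(P[...,2]>.085)&(P[...,2]<.2)&(np.hypot(P[...,0]-.635,P[...,1]-.104)<.02);q=P[m];print('rod top',q[:,2].max(),np.median(q,axis=0))
save(c['wrist'],'w3.png')
```

```text
9.65 [0.61628698 0.00469265 0.277393  ] [ 9.99994051e-01  3.43555197e-03 -3.07657152e-04]
rod top 0.12929810953842946 [0.64047961 0.09880903 0.10346399]
```

View pics/w3.png

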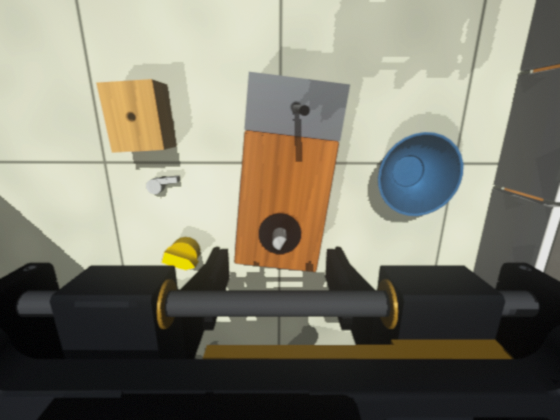

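The aerial stands in the socket at (300,107), with 8.5 N felt at the bottom before release. The shaft is at (280,239) and the pen-block hole at (131,117) is empty. Next I check the rod top and take a near-overhead look at the D-shaft.

play_rows([
  [[0,-0.06,0],[0,0,0]],
  [[0,-0.1,-0.03],[0,0,0]],
  [[0,-0.145,-0.07],[0,0,0]],
  [[0,-0.145,-0.117],[0,0,0]],
  [[0,-0.145,-0.117],[0,0,0]],
  [[0,-0.145,-0.117],[0,0,0]],
])

```text
time_s: 10.55
position: [0.6175, -0.1398, 0.1618]
tcp_rot: [[1.0, 0.002, -0.006], [0.006, -0.001, 1.0], [0.002, -1.0, -0.001]]
force: [0.8, -0.0, 0.4]
opening: 0.691
```

Run:
```python
from h import *
import pickle
s,c=pickle.load(open('p3.pkl','rb'));P=cloud(c['wrist'],pose(c['wrist'],s))
m=(P[...,2]>.085)&(P[...,2]<.2)&(np.hypot(P[...,0]-.635,P[...,1]-.104)<.02);q=P[m];q=q[np.argsort(q[:,2])];print('rod',np.round(q[::max(1,len(q)//8)],4).tolist(),q[-1])
s=read_state();c=capture('wrist');d=capture('scene');pickle.dump((s,c,d),open('p4.pkl','wb'));print(s['position'])
T=pose(c,s);P=cloud(c,T);z=P[...,2]
m=(z>.098)&(z<.112)&(np.hypot(P[...,0]-.617,P[...,1]+.046)<.03);v,u=np.where(m);print(m.sum(),u.min(),u.max(),v.min(),v.max(),np.median(P[m],axis=0))
q=P[m][:,:2];print(cv2.minAreaRect((q*1000).astype(np.float32)))
u0,v0=int(u.mean()),int(v.mean());f=c['frame'][max(0,v0-40):v0+40,u0-50:u0+50];cv2.imwrite('pics/crop4.png',cv2.resize(f,(750,f.shape[0]*15//2),interpolation=2)[...,::-1])
print(u0,v0)
```

```text
rod [[0.6318, 0.0994, 0.0871], [0.6331, 0.102, 0.1164], [0.6328, 0.0959, 0.1375], [0.6361, 0.1006, 0.1608], [0.6337, 0.0951, 0.1622], [0.6362, 0.0928, 0.1626], [0.6402, 0.0951, 0.1631], [0.6393, 0.0967, 0.1635], [0.6393, 0.0951, 0.1639]] [0.63430999 0.0973884  0.1640658 ]
[ 0.61745027 -0.13983036  0.16181002]
546 267 292 89 118 [ 0.6164961  -0.04531535  0.10597634]
((615.9338989257812, -45.24376678466797), (17.81818389892578, 13.328818321228027), 62.77229309082031)
278 102
```

View pics/crop4.png

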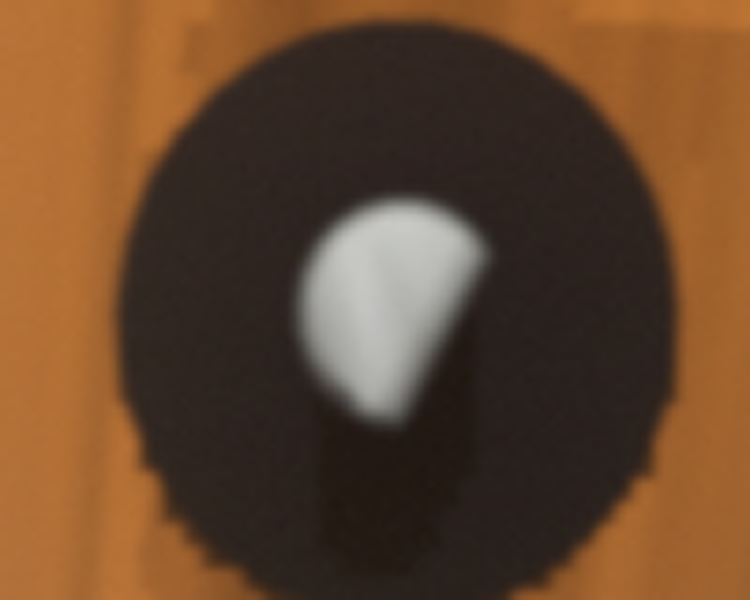

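The shaft shows a clean D with its flat facing lower right, at image angle about 62°, so the flat points to about -27.5° in world. The axis is at (0.618,-0.046), which agrees with the radio geometry (0.6177,-0.0456), and its top is at z 0.106. The rod top is at about 0.163, so its foot is about 31 mm deep. Now going above the black knob, jaws across the bar.

play_rows([
  [[-0.0,-0.0,0.02],[0,0,-0.18]],
  [[-0.1745,-0.048,0.02],[0,0,-1.093]],
  [[-0.1745,-0.048,0.02],[0,0,-1.093]],
  [[-0.1745,-0.048,0.02],[0,0,-1.093]],
  [[-0.1745,-0.048,0.02],[0,0,-1.093]],
  [[-0.1745,-0.048,0.02],[0,0,-1.093]],
  [[-0.1745,-0.048,0.02],[0,0,-1.093]],
  [[-0.1745,-0.048,0.02],[0,0,-1.093]],
  [[-0.1745,-0.048,0.02],[0,0,-1.093]],
])

```text
time_s: 11.78
position: [0.4422, -0.1885, 0.1809]
tcp_rot: [[0.465, 0.001, 0.885], [-0.885, -0.001, 0.465], [0.001, -1.0, 0.0]]
force: [-0.4, 0.0, 0.2]
opening: 0.687
```

Run:
```python
from h import *
import pickle
s=read_state();c=capture('wrist');pickle.dump((s,c),open('p5.pkl','wb'));print(s['time_s'],s['position'],np.degrees(np.arctan2(s['tcp_rot'][1,0],s['tcp_rot'][0,0])),s['joint_positions'][5])
T=pose(c,s);P=cloud(c,T);z=P[...,2]
m=(abs(z-.045)<.004)&(np.hypot(P[...,0]-.443,P[...,1]+.188)<.04)&(c['depth']>0)
v,u=np.where(m);q=P[m];print(m.sum(),u.min(),u.max(),v.min(),v.max(),np.median(q,axis=0))
r=cv2.minAreaRect((q[:,:2]*1000).astype(np.float32));print(r)
a=np.radians(28);
for a in np.radians([24,26,28,30,32]):
    x=q[:,0]*np.cos(a)+q[:,1]*np.sin(a);y=-q[:,0]*np.sin(a)+q[:,1]*np.cos(a)
    print(round(np.degrees(a)),'along',np.percentile(x,[1,99])*1000,'across',np.percentile(y,[2,98])*1000)
m2=(abs(z-.025)<.004)&(np.hypot(P[...,0]-.443,P[...,1]+.188)<.04);print('body',cv2.minEnclosingCircle((P[m2][:,:2]*1000).astype(np.float32)))
f=c['frame'][max(0,int(v.mean())-60):int(v.mean())+60,int(u.mean())-80:int(u.mean())+80];cv2.imwrite('pics/crop5.png',cv2.resize(f,None,fx=5,fy=5,interpolation=2)[...,::-1])
```

```text
11.775 [ 0.44222296 -0.18847639  0.18092421] -62.284497746110574 25.851247034436675
749 268 286 186 231 [ 0.44079823 -0.18925973  0.0451561 ]
((442.02069091796875, -188.87017822265625), (46.48970413208008, 17.785964965820312), 27.2213134765625)
24 along [304.17146291 348.57169201] across [-360.93358745 -343.60602987]
26 along [291.78370687 336.10659064] across [-372.0126473  -354.73433534]
28 along [278.90577658 323.2535495 ] across [-382.24318998 -365.31288614]
30 along [265.57220775 309.97236847] across [-392.78373286 -375.33872254]
32 along [251.94620617 296.3137595 ] across [-402.97512538 -384.77937414]
body ((442.0252990722656, -188.7291717529297), 23.729637145996094)
```

View pics/crop5.png

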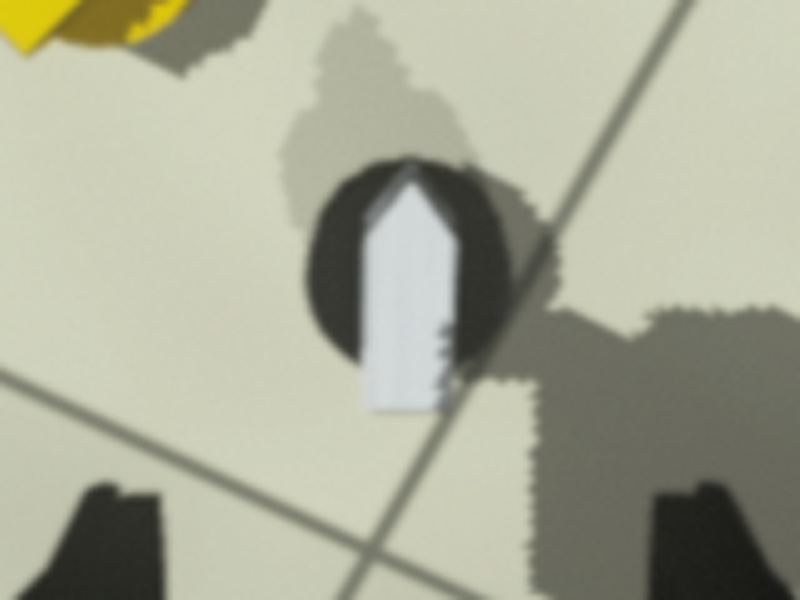

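The nose points up in the image, along tool +z at +27.5°. The bar is 46.5x18 mm and the black body surrounds it; the knob axis is at about (0.440,-0.190). I descend onto the bar.

play_rows([
  [[-0.002,-0.001,-0.04],[0,0,0]],
  [[-0.002,-0.001,-0.08],[0,0,0]],
  [[-0.002,-0.001,-0.11],[0,0,0]],
  [[-0.002,-0.001,-0.12],[0,0,0]],
  [[-0.002,-0.001,-0.125],[0,0,0]],
  [[-0.002,-0.001,-0.128],[0,0,0]],
  [[-0.002,-0.001,-0.128],[0,0,0]],
  [[-0.002,-0.001,-0.128],[0,0,0]],
], gripper=0.05)

```text
time_s: 12.82
position: [0.4402, -0.1898, 0.0532]
tcp_rot: [[0.463, 0.001, 0.886], [-0.886, -0.001, 0.463], [0.001, -1.0, 0.001]]
force: [0.3, -0.3, -0.8]
opening: 0.571
```

play_rows([
  [[0,0,0],[0,0,0]],
  [[0,0,0],[0,0,0]],
  [[0,0,0],[0,0,0]],
  [[0,0,0],[0,0,0]],
  [[0,0,0],[0,0,0]],
  [[0,0,0],[0,0,0]],
  [[0,0,0],[0,0,0]],
], gripper=0.0)

```text
time_s: 13.7
position: [0.4399, -0.1896, 0.0526]
tcp_rot: [[0.463, 0.0, 0.886], [-0.886, -0.0, 0.463], [0.0, -1.0, 0.0]]
force: [-0.0, -0.4, 0.7]
opening: 0.198
```

play_rows([
  [[0,0,0.04],[0,0,0]],
  [[0,0,0.09],[0,0,0]],
  [[0,0,0.13],[0,0,0]],
  [[0,0,0.13],[0,0,0]],
  [[0,0,0.13],[0,0,0]],
])

```text
time_s: 14.32
position: [0.4392, -0.1891, 0.182]
tcp_rot: [[0.463, -0.001, 0.886], [-0.886, 0.001, 0.463], [-0.001, -1.0, -0.001]]
force: [-0.7, -0.9, -1.4]
opening: 0.204
```

play_rows([
  [[0.178,0.143,0.005],[0,0,-0.962]],
  [[0.178,0.143,0.005],[0,0,-0.962]],
  [[0.178,0.143,0.005],[0,0,-0.962]],
  [[0.178,0.143,0.005],[0,0,-0.962]],
  [[0.178,0.143,0.005],[0,0,-0.962]],
  [[0.178,0.143,0.005],[0,0,-0.962]],
  [[0.178,0.143,0.005],[0,0,-0.962]],
  [[0.178,0.143,0.005],[0,0,-0.962]],
  [[0.178,0.143,0.005],[0,0,-0.962]],
])

```text
time_s: 15.45
position: [0.6175, -0.0468, 0.187]
tcp_rot: [[-0.462, -0.001, 0.887], [-0.887, 0.0, -0.462], [0.0, -1.0, -0.001]]
force: [-0.3, 0.8, -0.7]
opening: 0.202
```

Run:
```python
from h import *
import pickle
s=read_state();c=capture('wrist');d=capture('scene');pickle.dump((s,c,d),open('p6.pkl','wb'));print(s['time_s'],s['position'],np.degrees(np.arctan2(s['tcp_rot'][1,0],s['tcp_rot'][0,0])),s['opening'])
a=cv2.resize(c['frame'][130:330,180:380],(400,400),interpolation=2);b=cv2.resize(d['frame'][150:250,210:310],(400,400),interpolation=2)
cv2.imwrite('pics/crop6.png',np.hstack([a,b])[...,::-1])
# shaft/knob geometry from earlier overhead view: gray-contour refit
s4,c4,_=pickle.load(open('p4.pkl','rb'));T=pose(c4,s4);g=cv2.cvtColor(c4['frame'],cv2.COLOR_RGB2GRAY)
sub=g[75:135,250:310];m=(sub>110).astype(np.uint8);_,L,S,C=cv2.connectedComponentsWithStats(m)
i=1+np.argmin([np.hypot(*(C[k]-[27,27])) if S[k,4]>50 else 99 for k in range(1,len(S))])
k=max(cv2.findContours((L==i).astype(np.uint8),0,1)[0],key=len).reshape(-1,2)+[250,75]
q=plane(c4,T,k,.106)[:,:2];r=cv2.minAreaRect((q*1000).astype(np.float32));print(S[i],r)
```

```text
15.45 [ 0.61751405 -0.04676719  0.18701714] -117.50752606136719 0.2016779799775637
[ 19  14  23  28 445] ((616.3203735351562, -44.7992057800293), (16.564096450805664, 11.73653793334961), 60.897125244140625)
```

View pics/crop6.png

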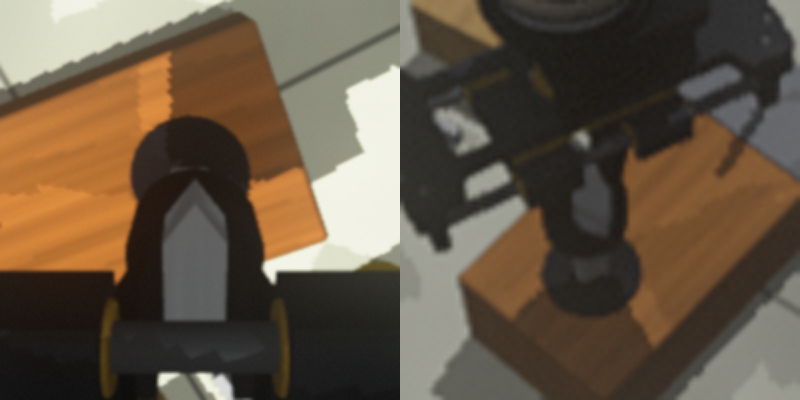

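The knob is held upright over the ring, nose lower right, matching the flat. In the wrist view the ring centre is at about 275.5 px and the knob at 277.5 px, roughly 1 mm towards tool -x. I shift slightly and lower gently.

play_rows([
  [[0.0006,0.001,-0.01],[0,0,-0.008]],
  [[0.0006,0.001,-0.018],[0,0,-0.008]],
  [[0.0006,0.001,-0.024],[0,0,-0.008]],
  [[0.0006,0.001,-0.028],[0,0,-0.008]],
  [[0.0006,0.001,-0.031],[0,0,-0.008]],
  [[0.0006,0.001,-0.034],[0,0,-0.008]],
  [[0.0006,0.001,-0.034],[0,0,-0.008]],
])

```text
time_s: 16.42
position: [0.6183, -0.0455, 0.1534]
tcp_rot: [[-0.469, -0.0, 0.883], [-0.883, 0.0, -0.469], [0.0, -1.0, -0.0]]
force: [0.7, 0.4, -1.4]
opening: 0.204
```

No upward force with the underside 5 mm below the shaft top, so the socket is on. I continue down.

play_rows([
  [[0,0,-0.004],[0,0,0]],
  [[0,0,-0.008],[0,0,0]],
  [[0,0,-0.012],[0,0,0]],
  [[0,0,-0.015],[0,0,0]],
  [[0,0,-0.015],[0,0,0]],
])

```text
time_s: 17.05
position: [0.6182, -0.0456, 0.1381]
tcp_rot: [[-0.469, -0.001, 0.883], [-0.883, 0.0, -0.469], [0.0, -1.0, -0.001]]
force: [-0.5, 0.9, -1.4]
opening: 0.203
```

play_rows([
  [[0,0,-0.002],[0,0,0]],
  [[0,0,-0.004],[0,0,0]],
  [[0,0,-0.006],[0,0,0]],
  [[0,0,-0.007],[0,0,0]],
  [[0,0,-0.007],[0,0,0]],
  [[0,0,-0.007],[0,0,0]],
])

```text
time_s: 17.8
position: [0.6185, -0.0455, 0.1322]
tcp_rot: [[-0.469, 0.0, 0.883], [-0.883, -0.0, -0.469], [-0.0, -1.0, 0.0]]
force: [-2.1, 1.0, 5.2]
opening: 0.202
```

play_rows([
  [[0,0,-0.001],[0,0,0]],
  [[0,0,-0.002],[0,0,0]],
  [[0,0,-0.003],[0,0,0]],
  [[0,0,-0.004],[0,0,0]],
  [[0,0,-0.004],[0,0,0]],
  [[0,0,-0.004],[0,0,0]],
])

```text
time_s: 18.55
position: [0.6185, -0.0455, 0.1305]
tcp_rot: [[-0.469, 0.001, 0.883], [-0.883, -0.0, -0.469], [-0.0, -1.0, 0.001]]
force: [-5.0, 2.8, 17.7]
opening: 0.201
```

Run:
```python
from h import *
s=read_state();print(s['time_s'],s['position'],s['force'],s['opening']);c=capture('wrist');d=capture('scene')
P=cloud(c,pose(c,s));m=(np.hypot(P[...,0]-.618,P[...,1]+.046)<.03)&(P[...,2]>.07)&(c['depth']>0)&(c['depth']>.1);
z=P[...,2][m];print(np.histogram(z,np.arange(.07,.15,.004)))
P=cloud(d,pose(d));m=(np.hypot(P[...,0]-.635,P[...,1]-.1)<.02)&(P[...,2]>.09);q=P[m];print('rod',len(q),q[:,2].max() if len(q) else 0)
a=cv2.resize(c['frame'][130:330,180:380],(400,400),interpolation=2);b=cv2.resize(d['frame'][130:255,205:330],(400,400),interpolation=2)
cv2.imwrite('pics/crop7.png',np.hstack([a,b])[...,::-1])
```

```text
18.55 [ 0.61850638 -0.04548226  0.13052202] [-4.96246374  2.8357704  17.72589773] 0.20095390442267635
(array([  16, 1002,  493,  110,   98,  115,  110,  122,  692,  142,  151,
        161,  239, 1643,  158,  200,  154,  176,  184]), array([0.07 , 0.074, 0.078, 0.082, 0.086, 0.09 , 0.094, 0.098, 0.102,
       0.106, 0.11 , 0.114, 0.118, 0.122, 0.126, 0.13 , 0.134, 0.138,
       0.142, 0.146]))
rod 56 0.16481947219146686
```

View pics/crop7.png

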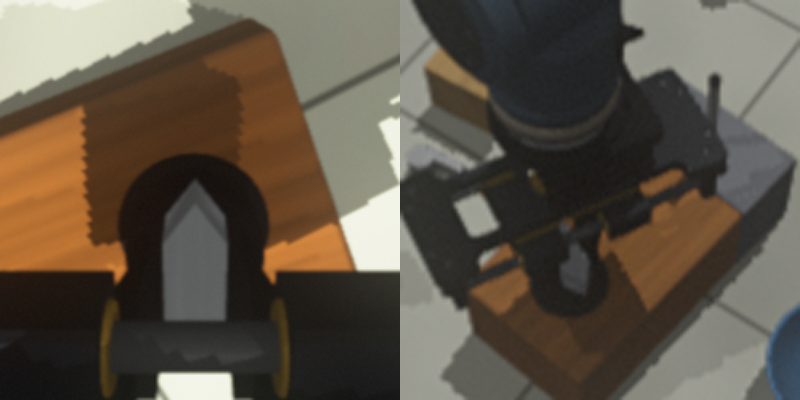

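The knob bar top is at about 0.124 and the body top at about 0.104, so the underside is at about 0.078, down at the stop, with 17.7 N pressing. The nose is along the flat, and the aerial stands clear of the gripper. I settle briefly and hand in.

play_rows([
  [[0,0,0],[0,0,0]],
  [[0,0,0],[0,0,0]],
  [[0,0,0],[0,0,0]],
  [[0,0,0],[0,0,0]],
])

```text
time_s: 19.15
position: [0.6185, -0.0455, 0.1305]
tcp_rot: [[-0.469, 0.001, 0.883], [-0.883, -0.0, -0.469], [-0.0, -1.0, 0.001]]
force: [-6.0, 2.3, 17.3]
opening: 0.204
```

```bash
python3 -c "
from rig import *
s=read_state();print(s['time_s'],s['position'],s['force'],s['opening']);print(hand_in())"
```

```text
19.15 [ 0.61850951 -0.04547095  0.13050984] [-5.97843466  2.30008718 17.28504258] 0.20420978048662283
the job is handed in; nothing more can be done
None
```

The job is handed in at 19.15 s. The aerial is down in the radio's socket and let go, and the knob is on the shaft, held pressed down by the gripper. `hand_in()` gave no verdict.

- **Aerial:** I felt 8.5 N at the bottom of the hole before releasing. The rod's top then measured 0.163–0.165 m high, so its foot is about 29–31 mm deep. In the check after release it leaned a few millimetres at the top, within the hole's play.
- **Knob:** I turned the black knob by 56° in all to match the shaft's flat, which points about -28° from world x. It slid on without resistance. It is pressed to about 6–7 mm of 7, with 17 N upward on the wrist, about 6 N sideways and the 18 mm bar still between the pads.
- **Disagreements:** the two fits of the flat's direction differed by about 2°, and the cameras differed by 2–3 mm on the socket. Both were within what the fits allow.
- **Other things on the shelf:** I felt no contact with any bystander, but I did not measure them again at the end.

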